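# Park the air-duster can in its bay on the microscope bench

## Robot

A 6-joint arm with a two-finger parallel gripper is mounted at the origin on the work surface. World frame = base frame: x ahead of the robot, y to its left, z up, the work surface at z = 0. Lengths are in mm, angles in rad, forces in N, time in s.
With the tool pointing down it reaches from about 400 to 925 mm from the base axis. Payload 12.5 kg.
Tool frame: the origin (TCP) lies at the centre of the arm's flange, where the gripper is bolted on; the fingertips stand 190 mm ahead of it and the grasp point (between the pads) lies 171 mm ahead of it; z points along the fingers, y is the direction in which the jaws open and shut (so a half turn about z gives the same grasp; the last joint's range is limited). The gripper opens to 95 mm and grips with 3 to 60 N. Pads are 20 mm wide; open, the fingers measure 119 mm over their backs; the gripper's body (75 mm by 180 mm) begins 59 mm behind the grasp point.
Start: joints at [1.235, 0.491, 1.559, -0, 1.092, -0.106], TCP at [142.34, 608.576, 404.761] pointing down, gripper open.
Joint ranges: [-3.1, 3.1], [-0.84, 2.19], [0.05, 2.79], [-1.13, 4.28], [0.06, 2.93], [-2.69, 2.69]. Speed limits (rad/s): [2.22, 2.22, 2.79, 3.14, 3.14, 3.14].

## Interface

Orientations are given as [roll, pitch, yaw] about the fixed x, y, z axes, in that order (R = Rz(yaw) Ry(pitch) Rx(roll)).
In Python, from cell import env, optics gives the robot as it stands.
- The arm moves only by the tool apply_moves, never from a script. Its argument "commands" is a list of rows, each a list of 7 numbers: the turn, a rotation vector about the tool's x, y, z in degrees, then the shift along the tool's x, y, z in m, then the finger opening in m, from 0 to 0.0951. A call has 1 to 5 rows; each row shifts and turns the commanded pose from where the row before left it, along the tool's axes as they then stand; what a row does not reach is not made up. A row lasts 1/12 s, in which the tool goes at most 41.7 mm and 7.16 degrees, less where a joint would pass 70% of its speed; a pose out of reach is approached as far as the arm can. A call with a gripper value outside its range is refused whole. The fingers move at their own pace and stop on an object; the grip force is fixed at half the most. Time passes only in rows, so rows that do not move let the fingers close. It gives the time, the measured TCP pose, the force and the opening at its end, in the units of the state.
- env.state(): the state, without advancing time (a new reading comes with each control period).
- optics.read_camera(name): name is "scene" or "side" or "wrist"; returns a dict with "color" (420x560x3 uint8, red, green, blue), "fx", "fy", "cx", "cy" (pixels), "eye" and "rotation" of the camera in the world; the wrist camera has in their place "T_tool_cam" (4x4, takes a point from camera to tool coordinates, whose origin is the TCP and whose axes are the flange's). Camera axes: x right, y up, looking along -z (the intrinsics and any distortion apply to the point x, -y, -z); pixel columns grow to the right and rows downward; lengths in mm; the calibration is good to about 2 mm. The wrist camera is an equidistant fisheye: a pixel r from the principal point sees the ray r / f radians off the axis. A picture is of the moment at which its call begins: read the wrist's pose just before it. There is no depth.
- env.job_done(): hands the job in, once; it reports no verdict.
The state is a dict: "t": time; "joints": joint angles; "qvel": joint speeds; "tau": joint torques, N m; "eef_pos": TCP position; "tcp_rot": TCP orientation; "ft_force": force on the tool from outside, world axes, zero at the start; "moment": the same for the moment, N m; "opening": opening from 0.0 (shut) to 1.0 (fully open).
Only numpy, scipy, OpenCV 4.12 (cv2) and the standard library are available. Lean on these libraries where they do the work, as an engineer would, in place of code of your own. Each camera call takes 0.05 s, during which the arm holds its last target. There are 200 camera calls.

## Task

Put the tall slim spray can back in its parking bay: slide it upright along the bench, pushing it low down, until it stands inside the low black U-shaped bay against the back wall. Do not lift or tip the can, do not touch its trigger head, and leave the squat tin standing where it is.

Things in the scene. Friction and masses are not known exactly. Their poses are not given: they have to be found in the camera images.
- duster: tall slim aluminium spray can with a grey band and black trigger head: round, 52 mm diameter, 188 mm tall, 0.25 to 0.45 kg, upright and loose on the bench. Origin: centre of its underside, z up. Pushed more than about 30 mm above the bench it may tip; lower, it slides. Bar the tin, nothing is within 80 mm of it or in the straight 80 mm wide lane to the bay
- duster_head: the black plastic trigger head and nozzle on top of the spray can, part of it, from 152 to 188 mm above the bench and reaching at most 34 mm from the can's axis; not to be touched. Its origin is the same point as the can's (centre of the can's underside)
- tin: the squat aluminium tin with a grey band and a flat black lid: round, 74 mm in diameter, 108 mm tall, loose; a bystander. Origin at the centre of its underside. The can and the tin may have changed places; their axes stand at least 110 mm apart
- bay_spot (a point): spot on the bench where the centre of the can's base belongs, in a fixed U fence of black plastic, no floor. Site +x points to the back wall, inner face 27 mm from the spot. Side walls: inner faces 44 mm to each side (y), 8 mm thick, from the back wall to 4 mm before the spot; all 22 mm high. Mouth towards -x; a straight push from the can to the spot clears them. Behind: two lenses, 64 mm high

How it is judged (in metres and radians):
At the end, for the whole second after the job is handed in: The spray can stands upright (within 3 degrees) and still on the bench inside the bay, the centre of its base no more than 12 mm short of the spot, measured towards the back wall, and within 20 mm of it sideways (x of duster in the frame of bay_spot between -0.012 and 0.006 m and y of duster in the frame of bay_spot between -0.02 and 0.02 m and height (world z) of duster below 0.004 m and angle between duster's own z axis and vertical below 0.06 rad and linear speed of duster below 0.01 m/s); the robot touches nothing.
It fails at once if the spray can is lifted off the bench (its base centre more than 15 mm up) (height (world z) of duster above 0.015 m).
It fails at once if the spray can is tipped by more than 11 degrees (angle between duster's own z axis and vertical above 0.2 rad).
It fails at once if the trigger head is touched by the robot (contact force between duster_head and the fingers above 0.5 N or contact force between duster_head and the arm above 0.5 N).
It fails at once if the squat tin is moved by more than 15 mm (distance of tin from where it was at the start of the episode above 0.015 m).
It also fails if it takes over 42 s, if anything falls off the work surface, if the arm or the gripper's body presses on something with over 40 N, if the wrist force passes 120 N, or if a joint passes its speed limit or range.

## Working session

There is one attempt and no reset: what is moved stays moved. The work goes in short steps, Python scripts to look and compute and a tool call to move; the robot and the scene stay as the last step left them, time stands still between calls to the robot, and variables do not carry over. Pictures are saved under pics/ and viewed, about 8 in all and at most 12, crops included, and the job is handed in when it is done.

Besides the shell and the picture viewer there is one more tool, called after ">>>" in YAML: its name, and indented under it one key for each argument. apply_moves: Moves the arm, as the interface text tells. Its arguments: {"type":"object","properties":{"commands":{"type":"array","items":{"type":"array","items":{"type":"number"}}}},"required":["commands"]}

```bash
mkdir -p pics
python3 - <<'E'
from cell import env, optics
import cv2, numpy as np
s=env.state(); print(s['t'],s['eef_pos'],s['tcp_rot'],s['ft_force'])
for n in ['scene','side']:
    c=optics.read_camera(n); print({k:np.round(v,4).tolist() for k,v in c.items() if k!='color'})
    cv2.imwrite(f'pics/{n}0.png',c['color'][...,::-1])
E
```

```text
0.0 [142.32733154 608.52900933 404.15870312] [-3.14043580e+00 -1.43904792e-04  2.91177652e+00] [ 0.11384704 -0.40592256 -0.35424828]
{'fx': 538.6246, 'fy': 538.6246, 'cx': 266.4139, 'cy': 206.1859, 'eye': [1048.7567, 310.4807, 517.8601], 'rotation': [0.8678, 0.0153, 2.0906]}
{'fx': 515.1917, 'fy': 515.1917, 'cx': 266.829, 'cy': 216.4259, 'eye': [446.3252, 646.1889, 451.0674], 'rotation': [0.9778, 0.0156, -2.9521]}
```

View pics/scene0.png

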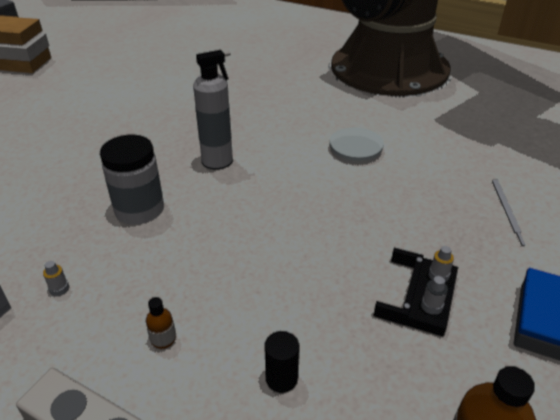

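View pics/side0.png

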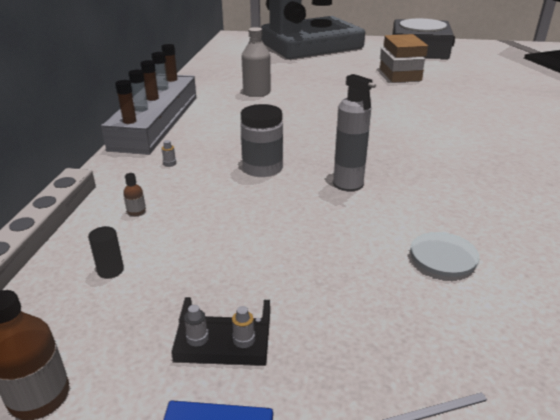

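The scene view shows the can base at about (216,160), the tin at (137,210), and the bay opening left at (380-455,250-330). In the side view the can base is at about (350,182), the tin base at (262,165), and the bay at (175-270,300-360). I'll enlarge both bays next.

```bash
cat > h.py <<'E'
import numpy as np, cv2
from scipy.spatial.transform import Rotation as R
C={'scene':(538.6246,266.4139,206.1859,[1048.7567,310.4807,517.8601],[0.8678,0.0153,2.0906]),
'side':(515.1917,266.829,216.4259,[446.3252,646.1889,451.0674],[0.9778,0.0156,-2.9521])}
def ray(n,u,v):
    f,cx,cy,e,r=C[n]; d=R.from_euler('xyz',r).apply([(u-cx)/f,-(v-cy)/f,-1]); return np.array(e),d
def onz(n,u,v,z=0):
    e,d=ray(n,u,v); return (e+d*(z-e[2])/d[2])[:2]
def proj(n,P):
    f,cx,cy,e,r=C[n]; p=R.from_euler('xyz',r).inv().apply(np.atleast_2d(P)-e); return np.c_[cx-f*p[:,0]/p[:,2], cy+f*p[:,1]/p[:,2]]
E
python3 - <<'E'
from h import *
for n,a in [('scene',(216,160)),('side',(350,182))]: print(n,onz(n,*a))
a=cv2.imread('pics/scene0.png')[240:340,360:480]; b=cv2.imread('pics/side0.png')[290:370,160:290]
a=cv2.resize(a,None,fx=5,fy=5,interpolation=2)
cv2.imwrite('pics/c1.png',cv2.convertScaleAbs(a,alpha=2.2)); b=cv2.resize(b,None,fx=6,fy=6,interpolation=2); cv2.imwrite('pics/c2.png',cv2.convertScaleAbs(b,alpha=2.2))
a=cv2.imread('pics/scene0.png')[40:230,90:250]; b=cv2.imread('pics/side0.png')[70:200,230:390]
a=cv2.resize(a,(400,475)); b=cv2.resize(b,(400,325)); o=np.zeros((475,800,3),np.uint8); o[:,:400]=a;o[:325,400:]=b
cv2.imwrite('pics/c3.png',cv2.convertScaleAbs(o,alpha=1.5))
E
```

```text
scene [ 459.62662217 -132.17613557]
side [ 457.39967706 -138.4663963 ]
```

View pics/c1.png

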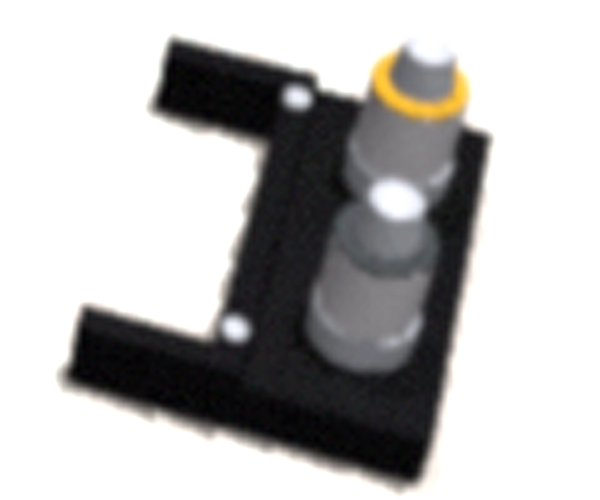

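View pics/c2.png

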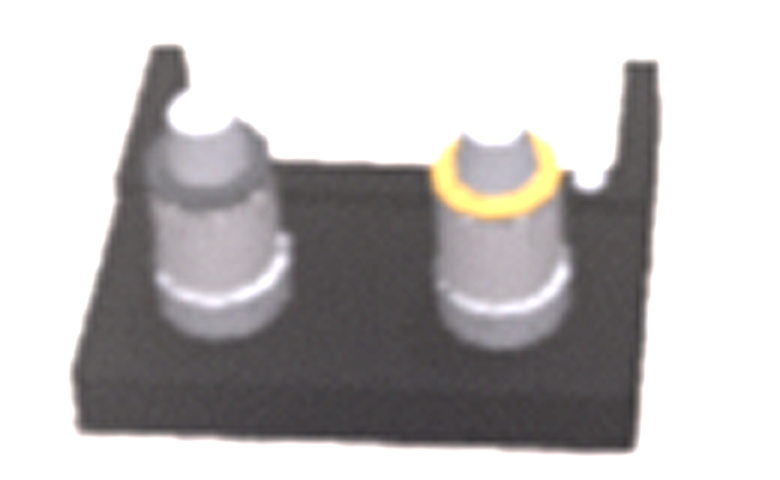

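View pics/c3.png

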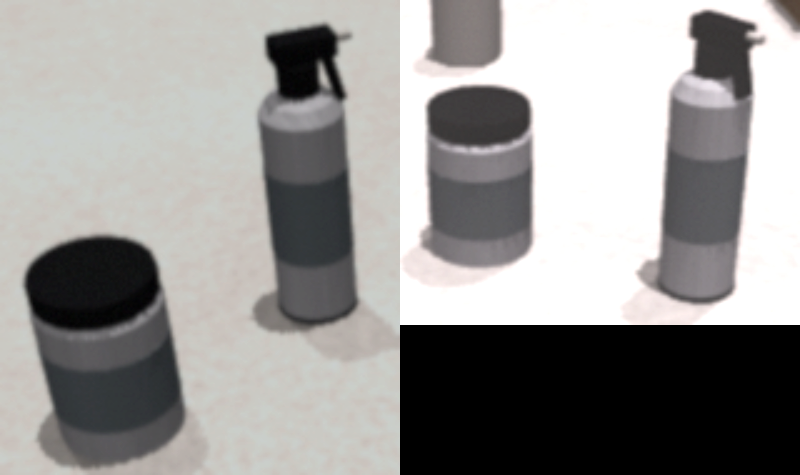

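The crops show two things. In the scene, the bay's arm tips are at about (395,248) and (377,302). In the side view they are at about (185-190,298) and (264-270,300). The trigger head lever and nozzle point right in both views. I'll fit the poses from these outlines.

Run:
```python
from h import *
from scipy.optimize import least_squares as ls
obs=[('side',(-4,-52,22),(152/6+160,46/6+290)),('side',(-4,-44,22),(183/6+160,46/6+290)),('side',(-4,44,22),(627/6+160,62/6+290)),('side',(-4,52,22),(657/6+160,62/6+290)),
('scene',(-4,52,22),(175/5+360,40/5+240)),('scene',(-4,-44,22),(85/5+360,310/5+240)),('scene',(-4,-52,0),(65/5+360,378/5+240))]
def f(p,use):
    M=R.from_euler('z',p[2]).as_matrix(); return np.concatenate([(proj(n,M@np.array(P)+[p[0],p[1],0])[0]-q) for n,P,q in obs if n in use])
for use in (['side'],['scene'],['side','scene']):
    r=ls(f,[500,200,1.5],args=(use,),x_scale=[100,100,1]); print('bay',use,r.x.round(3),r.fun.round(1))
t=np.linspace(0,6.283,200)
def g(p,rad,o,use):
    e=[]
    for n in use:
        q=proj(n,np.c_[p[0]+rad*np.cos(t),p[1]+rad*np.sin(t),0*t]); e+=[q[:,0].min()-o[n][0],q[:,0].max()-o[n][1],q[:,1].max()-o[n][2]]
    return e
for nm,rad,o,x0 in [('can',26,{'scene':(201.2,232.8,168.4),'side':(333.2,364,190)},[458,-135]),('tin',37,{'scene':(114.8,164,224),'side':(241.2,282.8,175.6)},[600,-150])]:
    for use in (['side'],['scene'],['side','scene']):
        r=ls(g,x0,args=(rad,o,use)); print(nm,use,r.x.round(1),r.fun.round(1))
```

```text
bay ['side'] [585.858 208.968   1.695] [-0.7 -0.1  0.7  0.1 -0.9 -0.1  0.8  0.1]
bay ['scene'] [587.041 211.141   1.687] [ 0.2 -0.7 -0.2 -1.4 -0.   1.9]
bay ['side', 'scene'] [586.046 210.098   1.694] [-1.1  0.5  0.3  0.7 -1.2  0.5  0.5  0.8 -0.6 -1.5 -0.5 -2.2 -0.3  1.1]
can ['side'] [ 459.8 -137.2] [ 0.2 -0.2  0. ]
can ['scene'] [ 456.7 -132.1] [ 0.1 -0.1  0. ]
can ['side', 'scene'] [ 458.7 -131.9] [ 0.6  0.3  1.7 -0.5 -0.7  0.7]
tin ['side'] [ 619.4 -172. ] [ 0.6 -0.6  0.1]
tin ['scene'] [ 615.5 -164.7] [-0.5  0.6 -0.1]
tin ['side', 'scene'] [ 616.9 -164.7] [ 1.1  0.1  2.2 -1.2  0.   0.5]
```

```bash
cat >> h.py <<'E'
spot=np.array([586.,210.1]); byaw=1.694; can0=np.array([458.7,-134.])
def target(tip,head,th,L=190):
    "flange pos + rotation: tool tilted th deg forward along head (rad), tip at tip"
    d=np.array([np.cos(head),np.sin(head),0]); z=np.sin(np.radians(th))*d-[0,0,np.cos(np.radians(th))]
    y=np.array([d[1],-d[0],0]); M=np.c_[np.cross(y,z),y,z]; return np.array(tip)-L*z, R.from_matrix(M)
def rows(p,q,p2,q2,n,g):
    "n rows from pose to pose; shift expressed in the frame before each row's turn"
    rv=(q.inv()*q2).as_rotvec(); out=[]
    for i in range(n):
        f=q*R.from_rotvec(rv*i/n); s=f.inv().apply(p2-p)/n/1000
        out.append([round(float(v),2) for v in np.degrees(rv/n)]+[round(float(v),4) for v in s]+[g])
    print(n,'turn/row',np.degrees(np.linalg.norm(rv))/n,'mm/row',np.linalg.norm(p2-p)/n)
    for o in out: print(o)
E
python3 - <<'E'
from h import *
from cell import env,optics
print('box/bottle',onz('scene',45,65),onz('side',403,78),onz('side',256,93),onz('side',310,50))
for P in [(432,-204,0),(382,-341,137),(350,-400,40)]: print(P,proj('scene',P),proj('side',P))
T=optics.read_camera('wrist')['T_tool_cam']; print(T.round(2))
h=np.arctan2(*(spot-can0)[::-1]); print(np.degrees(h),np.linalg.norm(spot-can0))
p=np.array([142.3,608.5,404.2]);q=R.from_euler('xyz',[np.pi,0,2.912])
_,q2=target([0,0,0],h,0)
qm=q*R.from_rotvec((q.inv()*q2).as_rotvec()*.5)
rows(p,q,np.array([500,250,470.]),qm,14,0.034)
rows(np.array([500,250,470.]),qm,np.array([560,-150,470.]),q2,12,0.034)
E
```

```text
box/bottle [ 340.92441861 -661.01085871] [ 353.60240804 -694.20195881] [ 706.55462971 -533.35764091] [ 619.78130323 -907.58296487]
(432, -204, 0) [[190.59948442 140.47556818]] [[366.08005594 165.29795007]]
(382, -341, 137) [[135.1080701   39.41923582]] [[402.11079588  68.4357544 ]]
(350, -400, 40) [[131.06252306  75.81439871]] [[411.11968282 106.53505007]]
[[-0.    0.96  0.27 75.04]
 [ 1.    0.    0.    0.43]
 [ 0.    0.27 -0.96 19.23]
 [ 0.    0.    0.    1.  ]]
69.6980161309426 366.89249106516206
14 turn/row 3.4695462075411845 mm/row 36.47764062142893
[0.0, -0.0, 3.47, -0.0307, -0.0191, -0.0047, 0.034]
[0.0, -0.0, 3.47, -0.0318, -0.0172, -0.0047, 0.034]
[0.0, -0.0, 3.47, -0.0328, -0.0153, -0.0047, 0.034]
[0.0, -0.0, 3.47, -0.0337, -0.0133, -0.0047, 0.034]
[0.0, -0.0, 3.47, -0.0344, -0.0112, -0.0047, 0.034]
[0.0, -0.0, 3.47, -0.035, -0.0091, -0.0047, 0.034]
[0.0, -0.0, 3.47, -0.0355, -0.007, -0.0047, 0.034]
[0.0, -0.0, 3.47, -0.0359, -0.0048, -0.0047, 0.034]
[0.0, -0.0, 3.47, -0.0361, -0.0026, -0.0047, 0.034]
[0.0, -0.0, 3.47, -0.0362, -0.0004, -0.0047, 0.034]
[0.0, -0.0, 3.47, -0.0361, 0.0018, -0.0047, 0.034]
[0.0, -0.0, 3.47, -0.036, 0.0039, -0.0047, 0.034]
[0.0, -0.0, 3.47, -0.0357, 0.0061, -0.0047, 0.034]
[0.0, -0.0, 3.47, -0.0352, 0.0083, -0.0047, 0.034]
12 turn/row 4.047803908798045 mm/row 33.70624736026114
[0.0, -0.0, 4.05, -0.0317, -0.0114, -0.0, 0.034]
[0.0, -0.0, 4.05, -0.0324, -0.0091, -0.0, 0.034]
[0.0, -0.0, 4.05, -0.033, -0.0068, -0.0, 0.034]
[0.0, -0.0, 4.05, -0.0334, -0.0045, -0.0, 0.034]
[0.0, -0.0, 4.05, -0.0336, -0.0021, -0.0, 0.034]
[0.0, -0.0, 4.05, -0.0337, 0.0003, -0.0, 0.034]
[0.0, -0.0, 4.05, -0.0336, 0.0027, -0.0, 0.034]
[0.0, -0.0, 4.05, -0.0333, 0.005, -0.0, 0.034]
[0.0, -0.0, 4.05, -0.0329, 0.0074, -0.0, 0.034]
[0.0, -0.0, 4.05, -0.0323, 0.0097, -0.0, 0.034]
[0.0, -0.0, 4.05, -0.0315, 0.0119, -0.0, 0.034]
[0.0, -0.0, 4.05, -0.0306, 0.0141, -0.0, 0.034]
```

>>> apply_moves:
  commands:
    - [0,0,3.5,-0.031,-0.019,-0.005,0.034]
    - [0,0,3.5,-0.032,-0.017,-0.005,0.034]
    - [0,0,3.5,-0.033,-0.015,-0.005,0.034]
    - [0,0,3.5,-0.034,-0.013,-0.005,0.034]
    - [0,0,3.5,-0.034,-0.011,-0.005,0.034]

```text
t: 0.57
eef_pos: [271.8, 479.9, 429.8]
tcp_rot: [-3.141, -0.0, 2.604]
ft_force: [0.3, -0.1, 0.1]
opening: 0.704
```

>>> apply_moves:
  commands:
    - [0,0,3.5,-0.035,-0.009,-0.005,0.034]
    - [0,0,3.5,-0.036,-0.007,-0.005,0.034]
    - [0,0,3.5,-0.036,-0.005,-0.005,0.034]
    - [0,0,3.5,-0.036,-0.003,-0.005,0.034]
    - [0,0,3.5,-0.036,0,-0.005,0.034]

```text
t: 0.98
eef_pos: [399.3, 350.9, 455.0]
tcp_rot: [-3.141, -0.0, 2.298]
ft_force: [0.2, 0.7, 0.4]
opening: 0.379
```

>>> apply_moves:
  commands:
    - [0,0,3.5,-0.036,0.002,-0.005,0.034]
    - [0,0,3.5,-0.036,0.004,-0.005,0.034]
    - [0,0,3.5,-0.036,0.006,-0.005,0.034]
    - [0,0,3.5,-0.035,0.008,-0.005,0.034]
    - [0,0,0,0,0,0,0.034]

```text
t: 1.4
eef_pos: [503.3, 245.7, 475.2]
tcp_rot: [3.14, 0.001, 2.049]
ft_force: [0.6, -0.5, -0.1]
opening: 0.36
```

Tracking is exact. Next I'll move past the can and swing towards the starting side.

>>> apply_moves:
  commands:
    - [0,0,4,-0.032,-0.011,0,0.034]
    - [0,0,4,-0.032,-0.009,0,0.034]
    - [0,0,4,-0.033,-0.007,0,0.034]
    - [0,0,4,-0.033,-0.004,0,0.034]
    - [0,0,4,-0.034,-0.002,0,0.034]

```text
t: 1.82
eef_pos: [524.5, 81.7, 474.6]
tcp_rot: [-3.141, -0.0, 1.705]
ft_force: [0.6, -0.1, -0.2]
opening: 0.357
```

>>> apply_moves:
  commands:
    - [0,0,4,-0.034,0,0,0.034]
    - [0,0,4,-0.034,0.003,0,0.034]
    - [0,0,4,-0.033,0.005,0,0.034]
    - [0,0,4,-0.033,0.007,0,0.034]
    - [0,0,4,-0.032,0.01,0,0.034]

```text
t: 2.23
eef_pos: [549.2, -85.4, 474.6]
tcp_rot: [-3.141, -0.0, 1.355]
ft_force: [1.1, -0.3, 0.2]
opening: 0.355
```

>>> apply_moves:
  commands:
    - [0,0,4,-0.032,0.012,0,0.034]
    - [0,0,4,-0.031,0.014,0,0.034]
    - [0,0,0,0,0,0,0.034]

```text
t: 2.48
eef_pos: [559.7, -155.9, 474.0]
tcp_rot: [-3.142, 0.001, 1.211]
ft_force: [0.1, 0.1, -1.3]
opening: 0.357
```

Run:
```python
from h import *
from cell import env
s=env.state();p=np.array(s['eef_pos']);q=R.from_euler('xyz',s['tcp_rot']);print(s['t'],p,s['joints'])
h=np.radians(69.7);d=np.array([np.cos(h),np.sin(h),0])
t=np.r_[can0,15]-75*d
p2,q2=target(t+[0,0,190],h,50); print('goal',p2)
rows(p,q,p2,q2,10,0.034)
```

```text
2.4833 [ 559.65667149 -155.88366896  474.03430945] [-3.85205333e-01  3.65433012e-01  1.57575928e+00 -9.18900015e-04
  1.20042919e+00 -2.53960810e-02]
goal [ 382.18388181 -340.84994535  327.12964584]
10 turn/row 5.004983489062009 mm/row 29.54489713489781
[0.01, 5.0, -0.03, -0.0235, -0.0101, 0.0147, 0.034]
[0.01, 5.0, -0.03, -0.0247, -0.0101, 0.0126, 0.034]
[0.01, 5.0, -0.03, -0.0257, -0.0101, 0.0104, 0.034]
[0.01, 5.0, -0.03, -0.0265, -0.0101, 0.0081, 0.034]
[0.01, 5.0, -0.03, -0.0271, -0.0101, 0.0058, 0.034]
[0.01, 5.0, -0.03, -0.0275, -0.0102, 0.0034, 0.034]
[0.01, 5.0, -0.03, -0.0277, -0.0102, 0.001, 0.034]
[0.01, 5.0, -0.03, -0.0277, -0.0102, -0.0014, 0.034]
[0.01, 5.0, -0.03, -0.0275, -0.0102, -0.0039, 0.034]
[0.01, 5.0, -0.03, -0.027, -0.0102, -0.0062, 0.034]
```

>>> apply_moves:
  commands:
    - [0,5,0,-0.0235,-0.01,0.0145,0.034]
    - [0,5,0,-0.0245,-0.01,0.0125,0.034]
    - [0,5,0,-0.0255,-0.01,0.0105,0.034]
    - [0,5,0,-0.0265,-0.01,0.008,0.034]
    - [0,5,0,-0.027,-0.01,0.006,0.034]

```text
t: 2.9
eef_pos: [471.1, -244.2, 400.9]
tcp_rot: [3.14, -0.441, 1.22]
ft_force: [0.5, -0.3, 0.2]
opening: 0.359
```

>>> apply_moves:
  commands:
    - [0,5,0,-0.0275,-0.01,0.0035,0.034]
    - [0,5,0,-0.0275,-0.01,0.001,0.034]
    - [0,5,0,-0.0275,-0.01,-0.0015,0.034]
    - [0,5,0,-0.0275,-0.01,-0.004,0.034]
    - [0,5,0,-0.027,-0.01,-0.006,0.034]

```text
t: 3.32
eef_pos: [383.8, -337.1, 327.4]
tcp_rot: [3.14, -0.877, 1.22]
ft_force: [-0.0, -0.7, 0.2]
opening: 0.355
```

>>> apply_moves:
  commands:
    - [0,0,0,0,0,0,0.034]

```text
t: 3.4
eef_pos: [382.5, -338.8, 325.3]
tcp_rot: [-3.137, -0.879, 1.212]
ft_force: [-0.3, -0.6, 0.7]
opening: 0.357
```

Run:
```python
from h import *
from cell import env,optics
s=env.state();p=np.array(s['eef_pos']);q=R.from_euler('xyz',s['tcp_rot']);print(s['t'],p,np.round(s['joints'],3),s['ft_force'])
print('axes',q.as_matrix().round(3)); print('tip',p+q.apply([0,0,190]))
h=np.radians(69.7);d=np.array([np.cos(h),np.sin(h),0])
p2,q2=target(np.r_[can0,15]-75*d,h,50)
rows(p,q,p2,q2,9,0.034)
a=cv2.resize(optics.read_camera('scene')['color'][...,::-1][0:240,40:340],(600,480)); cv2.imwrite('pics/s1.png',cv2.convertScaleAbs(a,alpha=1.6))
```

```text
3.4 [ 382.49398487 -338.78034627  325.28654182] [-0.957  0.51   1.888  0.699  1.398 -0.965] [-0.29397046 -0.64995459  0.69677588]
axes [[ 0.224  0.938  0.266]
 [ 0.597 -0.347  0.723]
 [ 0.77  -0.003 -0.638]]
tip [ 432.97648588 -201.40672832  204.12546645]
9 turn/row 0.047010908818438314 mm/row 20.907614806300902
[-0.01, -0.04, -0.02, -0.0162, 0.0001, 0.0132, 0.034]
[-0.01, -0.04, -0.02, -0.0162, 0.0001, 0.0132, 0.034]
[-0.01, -0.04, -0.02, -0.0162, 0.0001, 0.0132, 0.034]
[-0.01, -0.04, -0.02, -0.0162, 0.0001, 0.0132, 0.034]
[-0.01, -0.04, -0.02, -0.0162, 0.0001, 0.0132, 0.034]
[-0.01, -0.04, -0.02, -0.0162, 0.0001, 0.0132, 0.034]
[-0.01, -0.04, -0.02, -0.0162, 0.0001, 0.0132, 0.034]
[-0.01, -0.04, -0.02, -0.0162, 0.0001, 0.0132, 0.034]
[-0.01, -0.04, -0.02, -0.0162, 0.0001, 0.0133, 0.034]
```

View pics/s1.png

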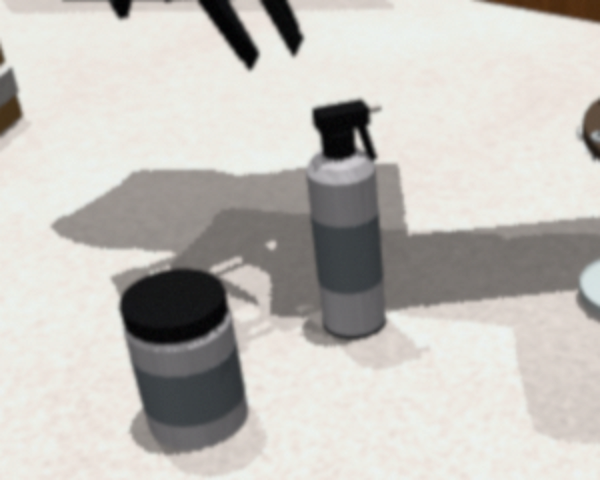

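The fingers hang behind and above the can, with tips at about (250,65) and (298,50) in the crop. The can and tin haven't moved. I'll descend now.

>>> apply_moves:
  commands:
    - [0,0,0,-0.0162,0,0.0132,0.034]
    - [0,0,0,-0.0162,0,0.0132,0.034]
    - [0,0,0,-0.0162,0,0.0132,0.034]
    - [0,0,0,-0.0162,0,0.0132,0.034]
    - [0,0,0,-0.0162,0,0.0132,0.034]

```text
t: 3.87
eef_pos: [385.0, -337.2, 223.3]
tcp_rot: [3.14, -0.87, 1.221]
ft_force: [0.1, -0.5, 0.9]
opening: 0.356
```

>>> apply_moves:
  commands:
    - [0,0,0,-0.0162,0,0.0132,0.034]
    - [0,0,0,-0.0162,0,0.0132,0.034]
    - [0,0,0,-0.0162,0,0.0132,0.034]
    - [0,0,0,-0.012,0,0.01,0.034]
    - [0,0,0,0,0,0,0.034]

```text
t: 4.28
eef_pos: [384.5, -338.0, 143.4]
tcp_rot: [-3.138, -0.872, 1.218]
ft_force: [-0.2, -0.1, -0.2]
opening: 0.357
```

Run:
```python
from h import *
from cell import env,optics
s=env.state();p=np.array(s['eef_pos']);q=R.from_euler('xyz',s['tcp_rot']);print(s['t'],p,np.round(s['joints'],3),s['ft_force'])
print('axes',q.as_matrix().round(3)); print('tip',p+q.apply([0,0,190]))
a=optics.read_camera('scene')['color'][...,::-1][40:240,90:290]; b=optics.read_camera('side')['color'][...,::-1][60:260,250:450]
o=np.hstack([cv2.resize(a,(400,400),interpolation=2),cv2.resize(b,(400,400),interpolation=2)]); cv2.imwrite('pics/s2.png',cv2.convertScaleAbs(o,alpha=1.6))
```

```text
4.2833 [ 384.49184738 -337.97775538  143.41898099] [-0.953  0.822  1.961  0.783  1.105 -1.239] [-0.15216187 -0.1086044  -0.18418495]
axes [[ 0.222  0.939  0.261]
 [ 0.603 -0.343  0.72 ]
 [ 0.766 -0.002 -0.643]]
tip [ 434.15920207 -201.20692084   21.24331771]
```

View pics/s2.png

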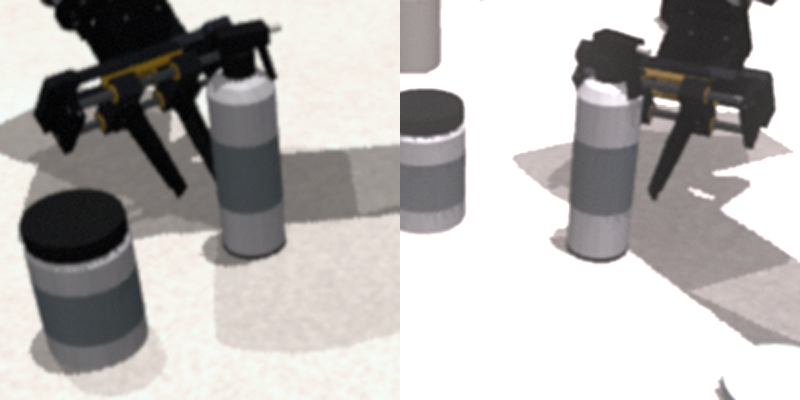

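The fingers are aimed at the can, straddling its axis, and clear of the tin. I'll lower the tips to z≈14 and approach.

>>> apply_moves:
  commands:
    - [0,0,0,-0.0054,0,0.0045,0.034]
    - [0,0,0,0.0064,0,0.0077,0.034]
    - [0,0,0,0.0064,0,0.0077,0.034]
    - [0,0,0,0.0064,0,0.0077,0.034]
    - [0,0,0,0,0,0,0.034]

```text
t: 4.8
eef_pos: [394.7, -308.7, 138.5]
tcp_rot: [-3.141, -0.873, 1.22]
ft_force: [-0.6, 0.4, -0.5]
opening: 0.357
```

>>> apply_moves:
  commands:
    - [0,0,0,0.0026,0,0.0031,0.034]
    - [0,0,0,0.0026,0,0.0031,0.034]
    - [0,0,0,0.0026,0,0.0031,0.034]
    - [0,0,0,0.0026,0,0.0031,0.034]
    - [0,0,0,0.0026,0,0.0031,0.034]

```text
t: 5.22
eef_pos: [401.2, -291.5, 138.0]
tcp_rot: [3.142, -0.873, 1.219]
ft_force: [-0.9, -2.0, -0.1]
opening: 0.358
```

>>> apply_moves:
  commands:
    - [0,0,0,0.0026,0,0.0031,0.034]
    - [0,0,0,0.0026,0,0.0031,0.034]
    - [0,0,0,0.0026,0,0.0031,0.034]
    - [0,0,0,0.0026,0,0.0031,0.034]
    - [0,0,0,0.0026,0,0.0031,0.034]

```text
t: 5.63
eef_pos: [408.2, -272.5, 138.0]
tcp_rot: [3.142, -0.873, 1.219]
ft_force: [-0.1, -2.0, 0.3]
opening: 0.357
```

Run:
```python
from h import *
from cell import env,optics
s=env.state();p=np.array(s['eef_pos']);q=R.from_euler('xyz',s['tcp_rot']);print(s['t'],s['ft_force'])
print('axes',q.as_matrix().round(3)); print('tip',p+q.apply([0,0,190]))
a=optics.read_camera('scene')['color'][...,::-1][40:240,90:290]; b=optics.read_camera('side')['color'][...,::-1][60:260,250:450]
o=np.hstack([cv2.resize(a,(400,400),interpolation=2),cv2.resize(b,(400,400),interpolation=2)]); cv2.imwrite('pics/s3.png',cv2.convertScaleAbs(o,alpha=1.6))
```

```text
5.6333 [-0.10464279 -1.99418262  0.28999477]
axes [[ 0.222  0.939  0.264]
 [ 0.603 -0.345  0.719]
 [ 0.766  0.    -0.643]]
tip [ 458.42658688 -135.86894911   15.86471906]
```

View pics/s3.png

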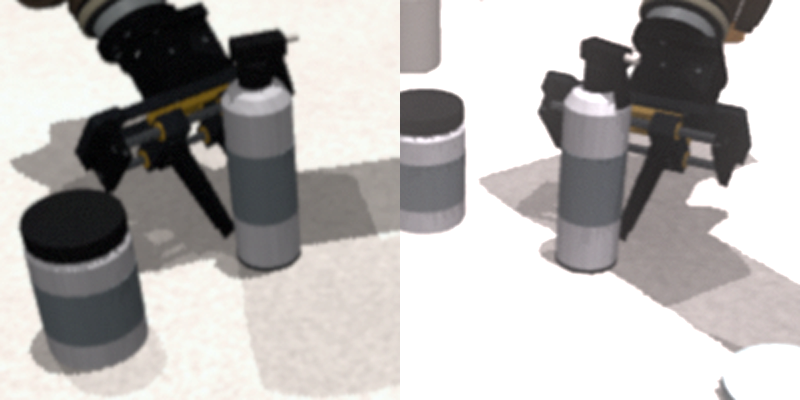

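The can is upright in the cradle with about 2 N of push force, and it has slid about 25 mm. I'll keep pushing at 96 mm/s.

>>> apply_moves:
  commands:
    - [0,0,0,0.0051,0,0.0061,0.034]
    - [0,0,0,0.0051,0,0.0061,0.034]
    - [0,0,0,0.0051,0,0.0061,0.034]
    - [0,0,0,0.0051,0,0.0061,0.034]
    - [0,0,0,0.0051,0,0.0061,0.034]

```text
t: 6.15
eef_pos: [422.1, -234.5, 137.9]
tcp_rot: [-3.141, -0.873, 1.219]
ft_force: [0.5, -1.3, 0.3]
opening: 0.358
```

>>> apply_moves:
  commands:
    - [0,0,0,0.0051,0,0.0061,0.034]
    - [0,0,0,0.0051,0,0.0061,0.034]
    - [0,0,0,0.0051,0,0.0061,0.034]
    - [0,0,0,0.0051,0,0.0061,0.034]
    - [0,0,0,0.0051,0,0.0061,0.034]

```text
t: 6.57
eef_pos: [435.8, -197.4, 137.9]
tcp_rot: [-3.142, -0.873, 1.219]
ft_force: [0.1, -1.7, 0.9]
opening: 0.357
```

>>> apply_moves:
  commands:
    - [0,0,0,0.0051,0,0.0061,0.034]
    - [0,0,0,0.0051,0,0.0061,0.034]
    - [0,0,0,0.0051,0,0.0061,0.034]
    - [0,0,0,0.0051,0,0.0061,0.034]
    - [0,0,0,0.0051,0,0.0061,0.034]

```text
t: 6.98
eef_pos: [449.5, -160.1, 137.8]
tcp_rot: [3.142, -0.873, 1.219]
ft_force: [0.2, -1.6, 0.7]
opening: 0.356
```

>>> apply_moves:
  commands:
    - [0,0,0,0.0051,0,0.0061,0.034]
    - [0,0,0,0.0051,0,0.0061,0.034]
    - [0,0,0,0.0051,0,0.0061,0.034]
    - [0,0,0,0.0051,0,0.0061,0.034]
    - [0,0,0,0.0051,0,0.0061,0.034]

```text
t: 7.4
eef_pos: [463.2, -122.7, 137.7]
tcp_rot: [-3.142, -0.873, 1.219]
ft_force: [-0.7, -2.2, 1.6]
opening: 0.356
```

>>> apply_moves:
  commands:
    - [0,0,0,0.0051,0,0.0061,0.034]
    - [0,0,0,0.0051,0,0.0061,0.034]
    - [0,0,0,0.0051,0,0.0061,0.034]
    - [0,0,0,0.0051,0,0.0061,0.034]
    - [0,0,0,0.0051,0,0.0061,0.034]

```text
t: 7.82
eef_pos: [476.9, -85.4, 137.7]
tcp_rot: [3.142, -0.873, 1.219]
ft_force: [-0.3, -2.8, 2.1]
opening: 0.358
```

Run:
```python
from h import *
from cell import env,optics
s=env.state();p=np.array(s['eef_pos']);q=R.from_euler('xyz',s['tcp_rot']);print(s['t'],s['ft_force'],s['joints'])
print('axes',q.as_matrix().round(3)); print('tip',p+q.apply([0,0,190]))
a=optics.read_camera('scene')['color'][...,::-1][60:360,220:520]; b=optics.read_camera('side')['color'][...,::-1][80:380,130:430]
o=np.hstack([cv2.resize(a,(400,400),interpolation=2),cv2.resize(b,(400,400),interpolation=2)]); cv2.imwrite('pics/s4.png',cv2.convertScaleAbs(o,alpha=1.6))
```

```text
7.8167 [-0.33682698 -2.84254642  2.07491502] [-0.44523309  0.81127843  2.11066142  1.30254788  0.91263288 -1.29303752]
axes [[ 0.222  0.939  0.264]
 [ 0.603 -0.345  0.719]
 [ 0.766  0.    -0.643]]
tip [527.06165883  51.21367921  15.58591682]
```

View pics/s4.png

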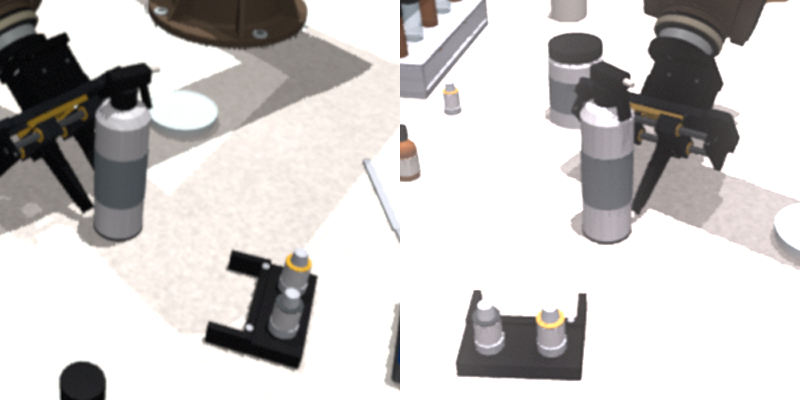

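Still upright: can base at about (119,235) in the scene crop and (607,238) in the side crop. I'll refit the can to check that it sits where the cradle says.

```bash
cat >> h.py <<'E'
from scipy.optimize import least_squares as ls
def canfit(o,x0,rad=26):
    t=np.linspace(0,6.283,200)
    def g(p,use):
        e=[]
        for n in use:
            q=proj(n,np.c_[p[0]+rad*np.cos(t),p[1]+rad*np.sin(t),0*t]); e+=[q[:,0].min()-o[n][0],q[:,0].max()-o[n][1],q[:,1].max()-o[n][2]]
        return e
    for use in (['side'],['scene'],['side','scene']):
        r=ls(g,x0,args=(use,)); v=R.from_euler('z',-byaw).apply(np.r_[r.x-spot,0]); print(use,r.x.round(1),'res',r.fun.round(1),'bay',v.round(1))
E
python3 - <<'E'
from h import *
canfit({'scene':(290.5,327.3,238.5),'side':(267.3,303.3,260.8)},[536,76])
E
```

```text
['side'] [537.4  68.4] res [-0.2  0.2 -0. ] bay [-134.7   65.6    0. ]
['scene'] [530.8  74.5] res [ 0.1 -0.1  0. ] bay [-127.8   71.5    0. ]
['side', 'scene'] [535.   74.6] res [ 0.7  1.3  3.  -1.3 -1.3  1.9] bay [-128.2   67.3    0. ]
```

The cradle estimate agrees with the fit, so I'll push 100 mm more.

>>> apply_moves:
  commands:
    - [0,0,0,0.0051,0,0.0061,0.034]
    - [0,0,0,0.0051,0,0.0061,0.034]
    - [0,0,0,0.0051,0,0.0061,0.034]
    - [0,0,0,0.0051,0,0.0061,0.034]
    - [0,0,0,0.0051,0,0.0061,0.034]

```text
t: 8.33
eef_pos: [490.5, -48.1, 137.6]
tcp_rot: [-3.141, -0.873, 1.219]
ft_force: [-0.8, -1.2, -0.3]
opening: 0.359
```

>>> apply_moves:
  commands:
    - [0,0,0,0.0051,0,0.0061,0.034]
    - [0,0,0,0.0051,0,0.0061,0.034]
    - [0,0,0,0.0051,0,0.0061,0.034]
    - [0,0,0,0.0051,0,0.0061,0.034]
    - [0,0,0,0.0051,0,0.0061,0.034]

```text
t: 8.75
eef_pos: [504.3, -10.8, 137.5]
tcp_rot: [-3.142, -0.873, 1.219]
ft_force: [-0.3, -3.0, 0.3]
opening: 0.358
```

>>> apply_moves:
  commands:
    - [0,0,0,0.0051,0,0.0061,0.034]
    - [0,0,0,0.0051,0,0.0061,0.034]
    - [0,0,0,0.0026,0,0.0031,0.034]
    - [0,0,0,0.0013,0,0.0015,0.034]
    - [0,0,0,0,0,0,0.034]

```text
t: 9.17
eef_pos: [511.6, 9.5, 137.5]
tcp_rot: [3.142, -0.873, 1.22]
ft_force: [-0.2, -0.8, 0.1]
opening: 0.36
```

Run:
```python
from h import *
from cell import env,optics
s=env.state();p=np.array(s['eef_pos']);q=R.from_euler('xyz',s['tcp_rot']);print(s['t'],s['ft_force'],s['joints'])
t=p+q.apply([0,0,190]); d=q.apply([.643,0,.766]); c=t+26*d; print('tip',t,'can est',c,'bay',R.from_euler('z',-byaw).apply(np.r_[(c-[*spot,0])[:2],0]))
a=optics.read_camera('scene')['color'][...,::-1][140:360,290:490]; b=optics.read_camera('side')['color'][...,::-1][150:370,130:330]
o=np.hstack([cv2.resize(a,(400,440),interpolation=2),cv2.resize(b,(400,440),interpolation=2)]); cv2.imwrite('pics/s5.png',cv2.convertScaleAbs(o,alpha=1.7))
```

```text
9.1667 [-0.16041399 -0.76459312  0.13388447] [-0.23454065  0.81575191  2.07367668  1.47401675  0.87035584 -1.24074277]
tip [561.74885566 146.1620746   15.45325706] can est [570.69713473 170.57655299  15.46449743] bay [-37.34325707  20.04399412   0.        ]
```

View pics/s5.png

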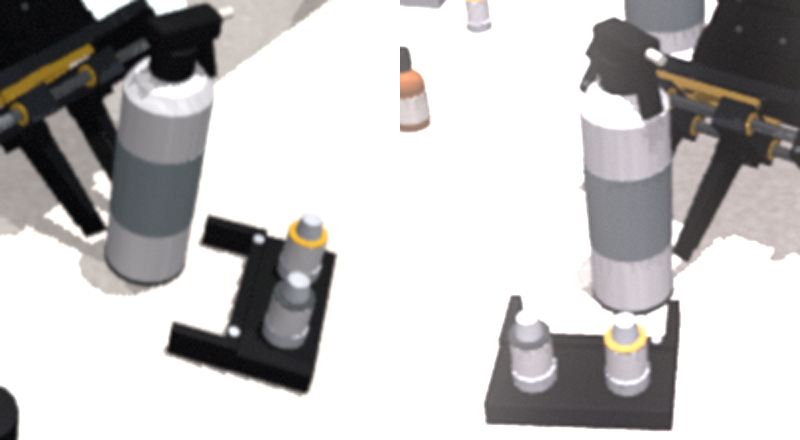

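Can base in the scene crop is at about (105..186, 282) and in the side crop about (592..673, 311). It's upright, just ahead of the mouth, and offset towards the left wall as planned.

Run:
```python
from h import *
canfit({'scene':(342.5,383,281),'side':(226,266.5,305.5)},[570,170])
```

```text
['side'] [572.9 164.3] res [ 0.1 -0.1  0. ] bay [-43.8  18.6   0. ]
['scene'] [566.9 170.9] res [ 0.2 -0.2  0. ] bay [-36.6  23.8   0. ]
['side', 'scene'] [570.4 170.2] res [ 0.8  1.   3.5 -1.4 -1.6  1.6] bay [-37.7  20.4   0. ]
```

>>> apply_moves:
  commands:
    - [0,0,0,0.0026,0,0.0031,0.034]
    - [0,0,0,0.0026,0,0.0031,0.034]
    - [0,0,0,0.0026,0,0.0031,0.034]
    - [0,0,0,0.0026,0,0.0031,0.034]
    - [0,0,0,0.0026,0,0.0031,0.034]

```text
t: 9.68
eef_pos: [518.7, 28.4, 137.5]
tcp_rot: [3.142, -0.873, 1.219]
ft_force: [-1.6, -1.3, 0.2]
opening: 0.356
```

>>> apply_moves:
  commands:
    - [0,0,0,0.0026,0,0.0031,0.034]
    - [0,0,0,0.0026,0,0.0031,0.034]
    - [0,0,0,0.0013,0,0.0015,0.034]
    - [0,0,0,0.0013,0,0.0015,0.034]
    - [0,0,0,0.0013,0,0.0015,0.034]

```text
t: 10.1
eef_pos: [523.5, 41.4, 137.6]
tcp_rot: [-3.142, -0.873, 1.219]
ft_force: [-0.4, -1.0, -0.2]
opening: 0.356
```

>>> apply_moves:
  commands:
    - [0,0,0,0.0013,0,0.0015,0.034]
    - [0,0,0,0.0013,0,0.0015,0.034]
    - [0,0,0,0,0,0,0.034]

```text
t: 10.35
eef_pos: [524.9, 45.2, 137.7]
tcp_rot: [-3.142, -0.873, 1.219]
ft_force: [0.1, -0.2, -0.8]
opening: 0.358
```

Run:
```python
from h import *
from cell import env,optics
s=env.state();p=np.array(s['eef_pos']);q=R.from_euler('xyz',s['tcp_rot']);print(s['t'],s['ft_force'],s['joints'])
t=p+q.apply([0,0,190]); d=q.apply([.643,0,.766]); c=t+26*d; print('tip',t,'can est',c,'bay',R.from_euler('z',-byaw).apply(np.r_[(c-[*spot,0])[:2],0]))
a=optics.read_camera('scene')['color'][...,::-1][160:350,330:490]; b=optics.read_camera('side')['color'][...,::-1][190:380,140:300]
o=np.hstack([cv2.resize(a,(400,475),interpolation=2),cv2.resize(b,(400,475),interpolation=2)]); cv2.imwrite('pics/s6.png',cv2.convertScaleAbs(o,alpha=1.7))
```

```text
10.35 [ 0.05927896 -0.18627443 -0.82494169] [-0.15831497  0.81908469  2.04668055  1.52654328  0.85202611 -1.20776207]
tip [575.02185033 181.85466117  15.57063393] can est [583.98113576 206.26510327  15.58070024] bay [-3.55772559  2.47484027  0.        ]
```

View pics/s6.png

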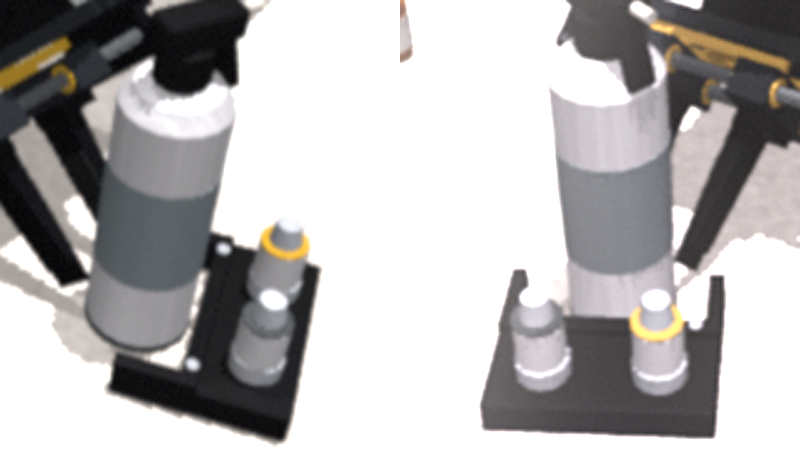

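The can stands between the arms with its base edge close to the back wall: scene crop base spans (88..190, 349). I'll check it against a scene-only fit and predict the outline for the spot itself.

Run:
```python
from h import *
t=np.linspace(0,6.283,200)
for x,y in [(0,0),(-3.6,2.5),(-7,2.5),(-10,2.5)]:
    c=spot+R.from_euler('z',byaw).apply([x,y,0])[:2]
    out=[]
    for n in ['scene','side']:
        q=proj(n,np.c_[c[0]+26*np.cos(t),c[1]+26*np.sin(t),0*t]); out+=[q[:,0].min(),q[:,0].max(),q[:,1].max()]
    print((x,y),np.round(out,1))
try: canfit({'scene':(365.2,406,299.6),'side':(207.2,249.2,329.5)},[584,206])
except Exception as e: print(e)
```

```text
(0, 0) [365.2 407.2 303.  206.2 248.8 331. ]
(-3.6, 2.5) [363.  404.8 300.7 208.7 251.1 328.8]
(-7, 2.5) [360.3 402.1 299.9 209.1 251.4 326.7]
(-10, 2.5) [358.  399.7 299.2 209.5 251.6 324.9]
['side'] [585.8 207.6] res [-0.2  0.2 -0. ] bay [-2.5  0.5  0. ]
['scene'] [581.2 207.5] res [-0.5  0.5 -0. ] bay [-2.  5.  0.]
['side', 'scene'] [584.6 208.2] res [ 0.6  1.1  0.5 -1.   0.1  2. ] bay [-1.7  1.6  0. ]
```

Both views put the can about 2–4 mm short of the spot and under 5 mm sideways, with no wall force. I'll back off along the same line.

>>> apply_moves:
  commands:
    - [0,0,0,-0.0013,0,-0.0015,0.034]
    - [0,0,0,-0.0026,0,-0.0031,0.034]
    - [0,0,0,-0.0064,0,-0.0077,0.034]
    - [0,0,0,-0.0128,0,-0.0153,0.034]
    - [0,0,0,-0.0128,0,-0.0153,0.034]

```text
t: 10.87
eef_pos: [504.9, -8.4, 137.8]
tcp_rot: [3.142, -0.873, 1.22]
ft_force: [0.8, -0.7, -0.2]
opening: 0.357
```

>>> apply_moves:
  commands:
    - [0,0,0,-0.0128,0,-0.0153,0.034]
    - [0,0,0,-0.0128,0,-0.0153,0.034]
    - [0,0,0,0,0,0,0.034]
    - [0,0,0,0,0,0,0.034]
    - [0,0,0,0,0,0,0.034]

```text
t: 11.28
eef_pos: [491.7, -45.1, 137.9]
tcp_rot: [-3.142, -0.873, 1.218]
ft_force: [0.0, 0.1, -0.4]
opening: 0.359
```

Run:
```python
from h import *
from cell import env,optics
s=env.state();print(s['t'],s['ft_force'],s['eef_pos'])
A=optics.read_camera('scene')['color'][...,::-1];B=optics.read_camera('side')['color'][...,::-1]
a=A[160:350,330:490]; b=B[190:380,140:300]
o=np.hstack([cv2.resize(a,(400,475),interpolation=2),cv2.resize(b,(400,475),interpolation=2)]); o=cv2.convertScaleAbs(o,alpha=1.7)
cv2.imwrite('pics/s7.png',o)
# change vs previous can picture, and tin region vs start
p=cv2.imread('pics/s6.png'); print('can diff scene/side',np.abs(o[120:,80:330].astype(int)-p[120:,80:330]).mean(),np.abs(o[120:,550:660].astype(int)-p[120:,550:660]).mean())
S0=cv2.imread('pics/scene0.png');g=lambda x:np.float32(cv2.cvtColor(x,6))[130:225,95:170]
print('tin shift px',cv2.phaseCorrelate(g(S0),g(np.ascontiguousarray(A))))
```

```text
11.2833 [ 0.01177422  0.1061668  -0.39234768] [491.73050453 -45.10981467 137.87233601]
can diff scene/side 10.01463661971831 3.7272897994024756
tin shift px ((0.5071012549241871, -0.0029064032531067596), 0.8620301847987705)
```

View pics/s7.png

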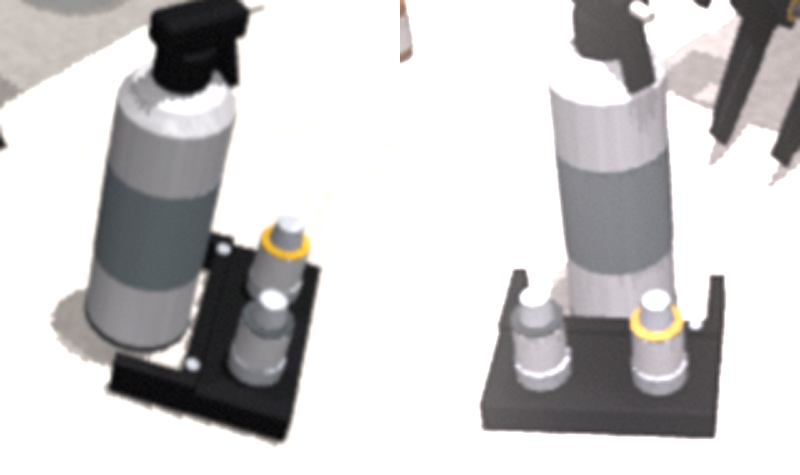

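The can stands exactly where it was, with its base at (88..190, 349). It's upright, the fingers are about 100 mm clear, and the tin hasn't moved. I'm handing in.

```bash
python3 -c "
from cell import env
print(env.job_done())"
```

```text
the job is handed in; nothing more can be done
None
```

I slid the spray can upright into the bay and handed the job in at about 11.3 s. I pushed it with the fingertips in a partly open cradle (34 mm gap), the tool tilted 50° and contact at about 22 mm height. The push force read at each step was 2–3 N.

**Can position:** before I backed off, the camera fits and the cradle geometry put it about 2–4 mm short of the spot and 0.5–5 mm sideways. Both are inside the limits. The two cameras disagreed by about 3–7 mm along the way, and in the last side view the back wall hid the base, so the side figure there is weaker.

**After backing off about 100 mm:** the can looked unmoved and upright, the wrist force was near zero, and the tin had shifted about 0.5 pixel at most. No check failed, but the hand-in gives no verdict.

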